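Press home the push rivets of a battery module cover, crosswise

TASK

Fasten the white insulating cover of the battery module by pressing in the orange centre pins of its four push rivets, crosswise so that the cover stays flat: first the pin beside the red terminal, then the one diagonally opposite it, then the pin beside the black terminal, and last the one diagonally opposite that. Press each one with the fingertips, gently, until it is fully home before going on to the next, then draw back. Do not lift or shift the cover, and leave the tools and other things around it where they are.

Things in the scene. Friction and masses are not known exactly. Their poses are not given: they have to be found in the camera images.
- module: Battery module, 204 x 120 x 54 mm, fixed to the bench at any yaw: six blue cells between aluminium end plates under a grey top frame. Origin on the bench under the middle of the cover (the module reaches 84 mm behind it, 120 mm ahead, 60 mm to either side); x along its length towards the end with the two terminals, y across it, z up.
- red_terminal (a point): Top of the bolt of the red terminal, a low red block 34 mm square on the module at its +x end; 59 mm above the bench, lower than a pin that is home.
- black_terminal (a point): The same for the black terminal, 74 mm across from the red one at the same end; also 59 mm above the bench. (Overhead, for the arm: a fixed gantry crossbar spans the bench from left to right at x = 0.58 m, its lower edge 0.55 m above the bench, and the gantry's welding head hangs behind it; keep the arm in front of and below them.)
- cover: White insulating cover, a loose 148 x 106 x 6 mm plate (0.18 kg) lying flat on the module in a shallow rim with 2 mm play; top face 56 mm above the bench, 2 mm above the rim, ribs 1.3 mm more. Near its corners sit four black rivet bodies (discs 23 mm across, tops 58.5 mm above the bench). Origin at the centre of its underside, 50 mm above the bench, above the module's origin.
- pin_red_top (a point): Top of the orange centre pin (head 13 mm across, 4.5 mm thick, flat top 9 mm across) of the push rivet beside the red terminal (+52, +37 mm in the module's x, y). Its top stands 68 to 70 mm above the bench at the start and 60 mm when the pin is home, 1.5 mm above its black rivet body.
- pin_red (a joint): How far that pin is pressed down (m): starts at 0 to 0.002, home against its stop at 0.010. It slides against a friction of about 5 N (plus 15 N per m/s) and stays where it is left; it cannot be pulled out.
- pin_red_far_top (a point): Top of the orange centre pin (head 13 mm across, 4.5 mm thick, flat top 9 mm across) of the push rivet diagonally opposite the first, far from the terminals (-52, -37 mm in the module's x, y). Its top stands 68 to 70 mm above the bench at the start and 60 mm when the pin is home, 1.5 mm above its black rivet body.
- pin_red_far (a joint): How far that pin is pressed down (m): starts at 0 to 0.002, home against its stop at 0.010. It slides against a friction of about 5 N (plus 15 N per m/s) and stays where it is left; it cannot be pulled out.
- pin_black_top (a point): Top of the orange centre pin (head 13 mm across, 4.5 mm thick, flat top 9 mm across) of the push rivet beside the black terminal (+52, -37 mm in the module's x, y). Its top stands 68 to 70 mm above the bench at the start and 60 mm when the pin is home, 1.5 mm above its black rivet body.
- pin_black (a joint): How far that pin is pressed down (m): starts at 0 to 0.002, home against its stop at 0.010. It slides against a friction of about 5 N (plus 15 N per m/s) and stays where it is left; it cannot be pulled out.
- pin_black_far_top (a point): Top of the orange centre pin (head 13 mm across, 4.5 mm thick, flat top 9 mm across) of the push rivet diagonally opposite the third, far from the terminals (-52, +37 mm in the module's x, y). Its top stands 68 to 70 mm above the bench at the start and 60 mm when the pin is home, 1.5 mm above its black rivet body.
- pin_black_far (a joint): How far that pin is pressed down (m): starts at 0 to 0.002, home against its stop at 0.010. It slides against a friction of about 5 N (plus 15 N per m/s) and stays where it is left; it cannot be pulled out.
- pliers: Needle-nose pliers with red grips, 153 x 50 x 13 mm, lying beside the module on its -y side. Loose, not part of the job. Origin at the centre of its underside.
- marker: Black marker pen, 128 x 15 x 15 mm, lying beside the module on its +y side. Loose, not part of the job. Origin at the centre of its underside.
- fuse_box: Small yellow and white carton, 58 x 75 x 30 mm, to the left of the work. Loose, not part of the job. Origin at the centre of its underside.
- tape_roll: Roll of cream masking tape, 96 mm across, 24 mm high, beyond the work. Loose, not part of the job. Origin at the centre of its underside.
Not all that is in view belongs to the job. Several things have the shape of the cover; the one meant has the colours described above.

How it is judged:
By the outcome, as a careful person would: the job done as asked, in the order asked, and still so for the second after the job is handed in, with the robot touching nothing.
It also fails if it takes over 45 s, if anything falls off the work surface, if the arm or the gripper's body presses on something with over 40 N, if the wrist force passes 120 N, or if a joint passes its speed limit or range.

ROBOT

A 6-joint arm with a two-finger parallel gripper is mounted at the origin on a cart in front of the work surface, level with it; the furniture and walls round the work are solid. World frame = base frame: x ahead of the robot, y to its left, z up, the work surface at z = 0. Lengths are in m, angles in degrees, forces in N, time in s.
With the tool pointing down it reaches from about 0.4 to 0.825 m from the base axis. Payload 7 kg.
Tool frame: the origin (TCP) lies at the centre of the arm's flange, where the gripper is bolted on; the fingertips stand 178 mm ahead of it and the grasp point (between the pads) lies 159 mm ahead of it (r.tips_ahead is the z of the fingertips in the tool frame, in m); z points along the fingers, y is the line along which they close (so a half turn about z gives the same grasp; the last joint's range is limited). The gripper opens to 88 mm and grips with 3 to 60 N. Pads are 19 mm wide; open, the fingers measure 130 mm over their backs; the gripper's body (78 mm by 193 mm) begins 47 mm behind the grasp point.
Start: joints at [-58.952, 20.546, 0.682, 0, -70.136, -16.507], TCP at [0.169, -0.653, 0.405] pointing down, gripper open.
Joint ranges: [-176.03, 176.03], [-82.01, 121.73], [-58.28, 71.71], [-173.87, 95.51], [-174.79, -0.11], [-173.66, 173.66]. Speed limits (degrees/s): [136.94, 136.94, 172.46, 180, 180, 180].

INTERFACE

Orientations are given as [roll, pitch, yaw] about the fixed x, y, z axes, in that order (R = Rz(yaw) Ry(pitch) Rx(roll)).
In Python, from plant import r gives the robot as it stands. The module is installed in compiled form; this text tells all that it offers.
- The arm moves only by the shell command python3 -m pendant 'ROWS' [FORCE]. ROWS is JSON, a list that holds one entry, the list of rows, each a list of 7 numbers: the shift along the tool's x, y, z in m, then the turn, a rotation vector about the tool's x, y, z in degrees, then the gripper command: -1 is shut, 1 is fully open, values between are in proportion. A call has 1 to 5 rows; each row is the pose to reach, as a shift and turn from the pose commanded when the call began, along the tool's axes at that moment; what a row does not reach only later rows make up. A row lasts 1/10 s, in which the tool goes at most 50 mm and 8.59 degrees, less where a joint would pass 70% of its speed; a pose out of reach is approached as far as the arm can. A call with a gripper value outside its range is refused whole. The fingers move at their own pace and stop on an object; FORCE is the grip in N (left out, the last holds). Time passes only in rows, so rows that repeat a pose let the fingers close. It gives the time, the measured TCP pose, the force, the opening and the grip force at its end, in the units of the state.
- r.get_state(): the state, without advancing time (a new reading comes with each control period).
- r.capture(name): name is "side" or "top" or "wrist"; returns the picture (480x640x3 uint8, red, green, blue); there is no depth.
- r.camera_params(name): a dict with "fx", "fy", "cx", "cy" (pixels), "dist_coeffs" ([k1, k2, p1, p2, k3] as OpenCV has them; the pictures are not rectified), "R" (3x3) and "t" (3): a world point X has camera coordinates R X + t. Camera axes: x right, y down, z forward; pixel columns grow to the right and rows downward; lengths in m; the calibration is good to about 2 mm. A picture is of the moment at which its call begins: read the wrist's pose just before it. camera_params takes no time and is no camera call; for the wrist camera it gives the pose at the moment of the call.
- r.close_job(): hands the job in; it is judged then, once.
The state is a dict: "time_s": time; "joints": joint angles; "qd": joint speeds; "joint_torque": joint torques, N m; "tcp_pos": TCP position; "eef_rot": TCP orientation; "contact_force": force on the tool from outside, world axes, zero at the start; "moment": the same for the moment, N m; "gripper_width": finger opening in m; "gripper_force": force on a finger pad.
Only numpy, scipy, OpenCV 4.12 (cv2) and the standard library are available. Lean on these libraries where they do the work, as an engineer would, in place of code of your own. Each camera call takes 0.05 s, during which the arm holds its last target. There are 200 camera calls.

## Working session

There is one attempt and no reset: what is moved stays moved. The work goes in short steps, Python scripts to look and compute and a shell command to move; the robot and the scene stay as the last step left them, time stands still between calls to the robot, and variables do not carry over. Pictures are saved under pics/ and viewed, at most 10 in all, crops included, and the job is handed in when it is done.

```bash
mkdir -p pics
python3 - <<'E'
from plant import r
import cv2
for n in("top","side"):
    cv2.imwrite(f"pics/{n}0.png",r.capture(n)[:,:,::-1])
s=r.get_state();print(s['time_s'],s['tcp_pos'],s['eef_rot'],s['contact_force'],s['gripper_width'],r.tips_ahead)
E
```

```text
0.1 [ 0.16943051 -0.65322042  0.40382503] [ 1.79917189e+02 -9.36543700e-03 -1.65461501e+02] [ 0.3378046  -0.07004144  0.40301424] 0.08776352089632651 0.1781
```

View pics/top0.png

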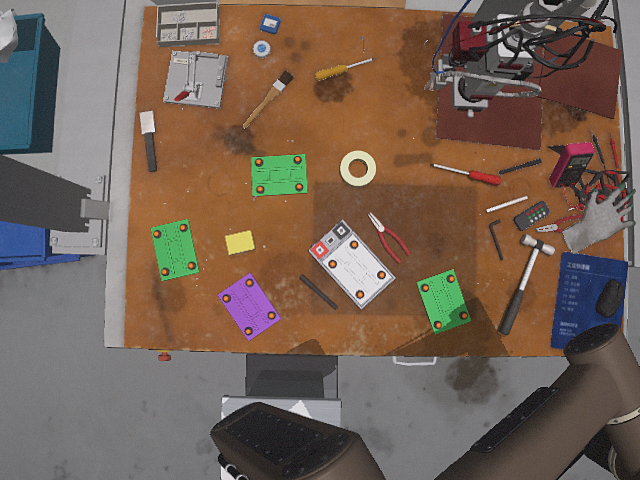

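View pics/side0.png

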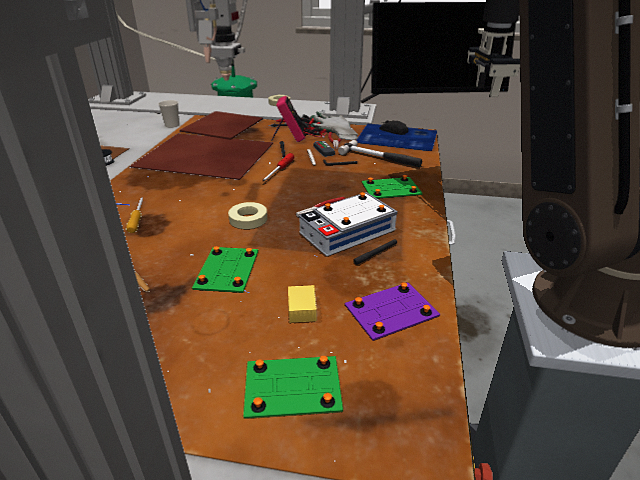

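The top view shows these look-alikes for the cover: green plates at (279,175), (175,250) and (443,300), a purple plate at (249,307), and the white cover at (352,264). The white cover lies on the module, with the red terminal at (320,250) and the black one at (342,231), so I choose that one. I'll check it in a crop and measure the pins.

```bash
cat > h.py <<'E'
import numpy as np, cv2
def pins(img, roi=None, amin=8):
    hsv=cv2.cvtColor(img,cv2.COLOR_RGB2HSV)
    m=cv2.inRange(hsv,(6,170,150),(20,255,255))
    if roi is not None:
        k=np.zeros_like(m); x0,y0,x1,y1=roi; k[y0:y1,x0:x1]=255; m&=k
    n,l,s,c=cv2.connectedComponentsWithStats(m)
    return [(c[i].round(2),int(s[i,4])) for i in range(1,n) if s[i,4]>=amin]
def ray(p,uv):
    K=np.array([[p['fx'],0,p['cx']],[0,p['fy'],p['cy']],[0,0,1]])
    q=cv2.undistortPoints(np.array([[uv]],float),K,np.array(p['dist_coeffs']))[0,0]
    R=np.array(p['R']);t=np.array(p['t'])
    return -R.T@t, R.T@np.array([q[0],q[1],1])
def onplane(p,uv,z):
    o,d=ray(p,uv); return o+d*(z-o[2])/d[2]
E
python3 - <<'E'
from h import *; from plant import r
im=cv2.imread("pics/top0.png")
cv2.imwrite("pics/crop0.png",cv2.resize(im[205:325,280:440],None,fx=5,fy=5,interpolation=cv2.INTER_CUBIC))
p=r.camera_params("top")
for c,a in pins(im[:,:,::-1].copy(),(320,232,394,305)): print(c,a,onplane(p,c,.068).round(4))
for n,c in(("red",(320,250)),("blk",(342,231))): print(n,onplane(p,c,.059).round(4))
E
```

```text
[354. 244.] 21 [ 0.5609 -0.1791  0.068 ]
[332.12 263.75] 16 [ 0.5096 -0.1248  0.068 ]
[381.53 274.65] 17 [ 0.4849 -0.2506  0.068 ]
[359.61 294.22] 18 [ 0.4343 -0.196   0.068 ]
red [ 0.544  -0.0934  0.059 ]
blk [ 0.5939 -0.1485  0.059 ]
```

View pics/crop0.png

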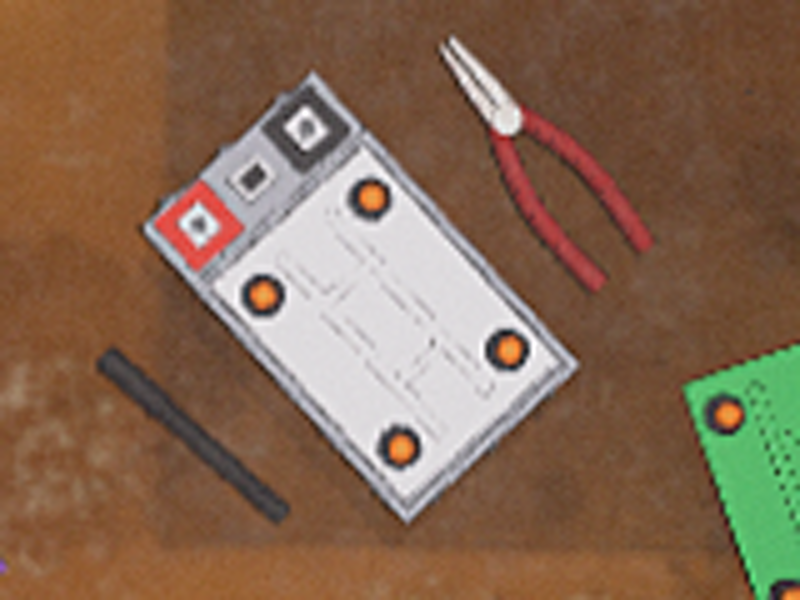

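The crop confirms the white cover, with the red and black terminals at its upper-left end. In top-view pixels the pins are: red (332,264), black (354,244), red_far (382,275), black_far (360,294). I'll move above the cover with the fingers shut.

```bash
python3 -m pendant '[[[-0.03,0.025,0,0,0,0,-1],[-0.065,0.055,0.005,0,0,0,-1],[-0.1,0.085,0.005,0,0,0,-1],[-0.14,0.115,0.01,0,0,0,-1],[-0.175,0.147,0.01,0,0,0,-1]]]' 20
python3 -m pendant '[[[-0.035,0.03,0,0,0,0,-1],[-0.07,0.06,0,0,0,0,-1],[-0.105,0.09,0,0,0,0,-1],[-0.14,0.12,0,0,0,0,-1],[-0.175,0.15,0,0,0,0,-1]]]'
python3 -m pendant '[[[-0.03,0.025,0,0,0,0,-1],[-0.06,0.05,0,0,0,0,-1],[-0.084,0.069,0.01,0,0,0,-1],[-0.084,0.069,0.01,0,0,0,-1],[-0.084,0.069,0.01,0,0,0,-1]]]'
python3 - <<'E'
from h import *; from plant import r
p=r.camera_params("wrist"); im=r.capture("wrist")
cv2.imwrite("pics/w0.png",im[:,:,::-1])
print(-np.array(p['R']).T@p['t'])
for c,a in pins(im,None,30): print(c,a,onplane(p,c,.067).round(4))
s=r.get_state();print(s['time_s'],s['tcp_pos'],s['eef_rot'],s['gripper_width'],s['contact_force'])
E
```

```text
time_s: 0.6
tcp_pos: [0.3027, -0.4654, 0.3937]
eef_rot: [179.9, -0.0, -165.5]
contact_force: [0.8, -0.8, 0.5]
gripper_width: 0.0532
gripper_force: 0.0
time_s: 1.1
tcp_pos: [0.4343, -0.2762, 0.3946]
eef_rot: [180.0, 0.0, -165.5]
contact_force: [1.6, -1.7, -0.1]
gripper_width: 0.0128
gripper_force: 0.0
time_s: 1.6
tcp_pos: [0.4978, -0.1895, 0.3841]
eef_rot: [180.0, -0.1, -165.4]
contact_force: [0.2, -0.2, 0.2]
gripper_width: 0.0
gripper_force: 0.0
[ 0.41637519 -0.21074406  0.36402111]
[393.42  61.92] 35115 [ 0.3675 -0.1674  0.067 ]
[555.66  45.32] 41 [ 0.3259 -0.0585  0.067 ]
[175.15  52.47] 111 [ 0.4006 -0.3194  0.067 ]
[562.17  94.52] 258 [ 0.3553 -0.0398  0.067 ]
[165.85  64.87] 61 [ 0.4104 -0.3247  0.067 ]
[266.66  64.19] 77 [ 0.3921 -0.2545  0.067 ]
[181.61  78.56] 166 [ 0.4167 -0.3122  0.067 ]
[314.97  91.05] 37 [ 0.4009 -0.2166  0.067 ]
[249.63  97.43] 35 [ 0.4172 -0.2617  0.067 ]
[351.48  97.61] 33 [ 0.3985 -0.1897  0.067 ]
[123.24 109.53] 164 [ 0.4487 -0.3512  0.067 ]
[171.42 128.92] 754 [ 0.4537 -0.3141  0.067 ]
[ 42.18 119.65] 152 [ 0.471 -0.411  0.067]
[440.78 116.06] 32 [ 
[... 1107 characters left out ...]
067 ]
[196.1  226.07] 58 [ 0.5241 -0.2836  0.067 ]
[ 28.39 226.9 ] 31 [ 0.56   -0.4185  0.067 ]
[205.97 247.46] 280 [ 0.5401 -0.2728  0.067 ]
[606.42 241.89] 114 [0.4511 0.0474 0.067 ]
[615.99 279.25] 2004 [0.4797 0.0722 0.067 ]
[387.3  257.13] 172 [ 0.5104 -0.1262  0.067 ]
[266.05 273.35] 40 [ 0.55   -0.2201  0.067 ]
[ 17.51 285.03] 39 [ 0.6164 -0.4268  0.067 ]
[496.12 324.69] 2036 [ 0.5468 -0.0127  0.067 ]
[ 34.94 334.68] 62 [ 0.663  -0.4105  0.067 ]
[532.15 399.15] 4847 [0.6138 0.0544 0.067 ]
[108.68 396.66] 2961 [ 0.7138 -0.3389  0.067 ]
1.65 [ 0.49747305 -0.19012301  0.38442016] [ 1.79989406e+02 -5.01118510e-02 -1.65425630e+02] 0.0008353081199551405 [-0.43433927  0.12759547  0.11640473]
```

View pics/w0.png

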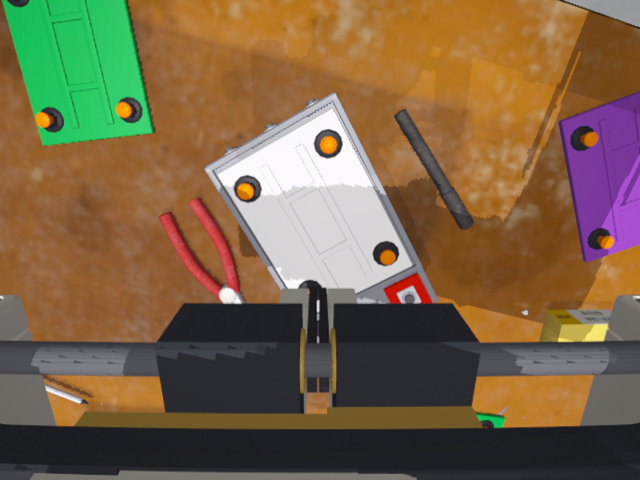

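The wrist view shows the pins at red (387,257), red_far (245,191) and black_far (328,144). They agree with the top view within 2 mm, and the black pin is hidden behind the shut fingers. Averaged positions are red (.510,-.1255), red_far (.4855,-.251), black_far (.435,-.1967) and, from the rectangle, black (.5605,-.180). Next I go above the red pin.

```bash
python3 -m pendant '[[[-0.015,0.03,0.02,0,0,0,-1],[-0.028,0.059,0.05,0,0,0,-1],[-0.028,0.059,0.09,0,0,0,-1],[-0.028,0.059,0.124,0,0,0,-1],[-0.028,0.059,0.124,0,0,0,-1]]]'
python3 - <<'E'
from h import *; from plant import r
im=r.capture("wrist")
cv2.imwrite("pics/w1.png",im[:,:,::-1])
cv2.imwrite("pics/s1.png",cv2.resize(r.capture("side")[170:270,280:420,::-1],None,fx=5,fy=5))
s=r.get_state();print(s['time_s'],s['tcp_pos'],s['eef_rot'],s['contact_force'])
E
```

```text
time_s: 2.15
tcp_pos: [0.5077, -0.1268, 0.2571]
eef_rot: [179.9, -0.4, -165.6]
contact_force: [-0.4, -0.6, -0.7]
gripper_width: 0.0002
gripper_force: 0.0
2.25 [ 0.51001891 -0.12680795  0.26134715] [-1.79974798e+02 -5.01292201e-02 -1.65500100e+02] [-0.33062255 -0.02696049  1.07877806]
```

View pics/w1.png

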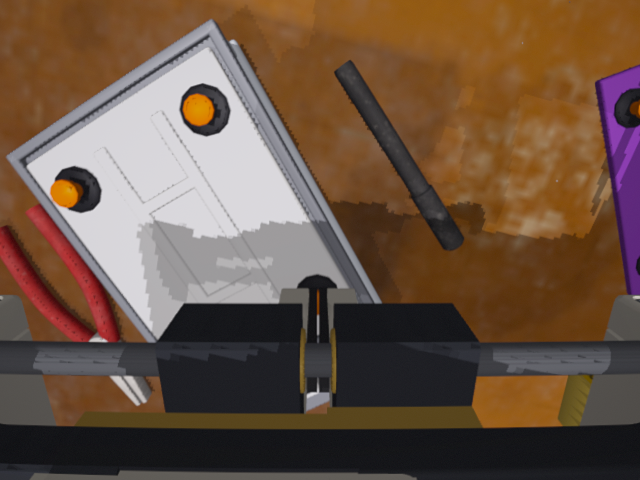

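View pics/s1.png

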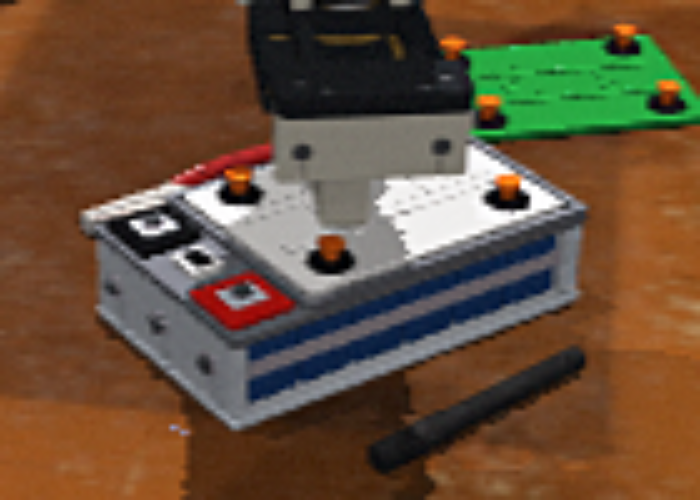

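The wrist view shows the fingers over the red rivet body at (318,285), with an orange sliver between them. The side crop shows the tips just above and behind the red pin. I'll check the side alignment numerically and zoom in on the tips.

Run:
```python
from h import *; from plant import r
im=cv2.imread("pics/w1.png")
cv2.imwrite("pics/c1.png",cv2.resize(im[260:420,250:390],None,fx=3.7,fy=3.7,interpolation=cv2.INTER_CUBIC))
p=r.camera_params("side")
K=np.array([[p['fx'],0,p['cx']],[0,p['fy'],p['cy']],[0,0,1]])
s=r.get_state();x=s['tcp_pos']
P=np.array([[x[0],x[1],x[2]-.178],[.51,-.1255,.069],[.5605,-.18,.069],[.435,-.1967,.069],[.4855,-.251,.069]])
q=cv2.projectPoints(P,cv2.Rodrigues(np.array(p['R']))[0],np.array(p['t'],float),K,np.array(p['dist_coeffs']))[0][:,0]
print(((q-[280,170])*5).round(0))
```

```text
[[329. 206.]
 [328. 235.]
 [237. 168.]
 [505. 174.]
 [409. 113.]]
```

View pics/c1.png

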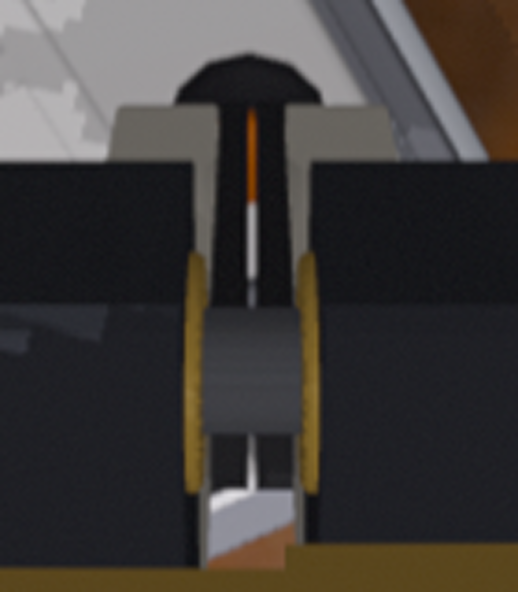

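The crop shows the pads shut with the seam at x=318, lined up with the middle of the black disc. For the other axis I'll project the tip and pin outlines into both views.

Run:
```python
from h import *; from plant import r
from scipy.spatial.transform import Rotation as Ro
s=r.get_state();x=np.array(s['tcp_pos']);R=Ro.from_euler('xyz',s['eef_rot'],degrees=True).as_matrix()
print(s['time_s'],x,s['eef_rot'])
T=lambda *a: x+R@np.array(a)
pin=np.array([.51,-.1255,.0])
names=['tip','+x','-x','+y','-y','+x+y','-x+y','pinTop','disc camside','disc away']
tx=R[:,0]
P=np.array([T(0,0,.178),T(.0095,0,.178),T(-.0095,0,.178),T(0,.012,.178),T(0,-.012,.178),T(.0095,.012,.178),T(-.0095,.012,.178),pin+[0,0,.069],pin+[0,0,.0585]+tx*.0115,pin+[0,0,.0585]-tx*.0115])
for n,f in(("side",lambda q:(q-[280,170])*5),("wrist",lambda q:q)):
    p=r.camera_params(n)
    K=np.array([[p['fx'],0,p['cx']],[0,p['fy'],p['cy']],[0,0,1]])
    q=cv2.projectPoints(P,cv2.Rodrigues(np.array(p['R']))[0],np.array(p['t'],float),K,np.array(p['dist_coeffs']))[0][:,0]
    print(n);[print('  ',a,b) for a,b in zip(names,f(q).round(0))]
```

```text
2.25 [ 0.51001891 -0.12680795  0.26134715] [-1.79974798e+02 -5.01292201e-02 -1.65500100e+02]
side
   tip [330. 206.]
   +x [351. 205.]
   -x [309. 206.]
   +y [333. 219.]
   -y [326. 192.]
   +x+y [354. 218.]
   -x+y [312. 220.]
   pinTop [328. 235.]
   disc camside [352. 254.]
   disc away [302. 256.]
wrist
   tip [317. 306.]
   +x [317. 288.]
   -x [317. 325.]
   +y [343. 306.]
   -y [291. 306.]
   +x+y [344. 288.]
   -x+y [343. 325.]
   pinTop [320. 293.]
   disc camside [320. 264.]
   disc away [320. 304.]
```

The earlier pictures were taken before the arm had settled (2 mm off, 0.4° tilt). I'll recapture now that it is still.

Run:
```python
from h import *; from plant import r
a=r.capture("wrist")[:,:,::-1]; b=r.capture("side")[:,:,::-1]
c=cv2.resize(a[250:350,270:370],None,fx=4,fy=4,interpolation=cv2.INTER_CUBIC)
d=cv2.resize(b[190:230,320:360],None,fx=10,fy=10,interpolation=cv2.INTER_NEAREST)
cv2.imwrite("pics/c2.png",np.hstack([c,d]))
s=r.get_state();print(s['time_s'],s['tcp_pos'],s['eef_rot'],s['contact_force'])
```

```text
2.35 [ 0.51068587 -0.12660104  0.26270045] [-1.79950493e+02  1.59474809e-01 -1.65493910e+02] [0.13200004 0.68213002 0.49451778]
```

View pics/c2.png

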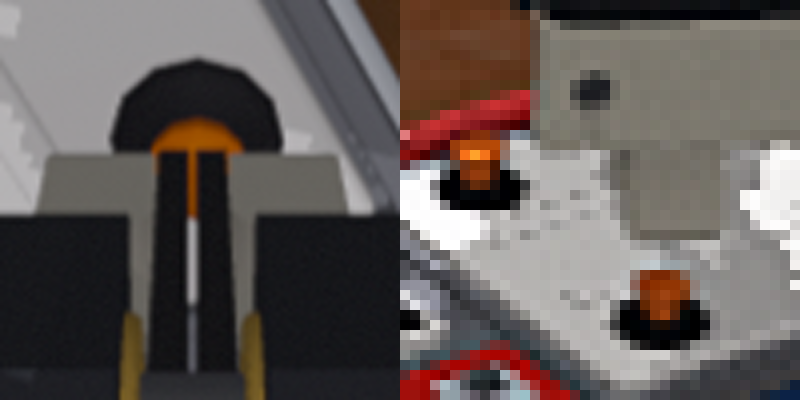

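The settled view agrees with the projections: disc far edge at row 264, tip edge at 288, and the side view shows the tip over the pin within 1–2 mm. Now I press the red pin slowly.

```bash
python3 -m pendant '[[[0,0.001,0.003,0,0,0,-1],[0,0.001,0.006,0,0,0,-1],[0,0.001,0.009,0,0,0,-1],[0,0.001,0.011,0,0,0,-1],[0,0.001,0.013,0,0,0,-1]]]'
python3 -m pendant '[[[0,0,0.002,0,0,0,-1],[0,0,0.004,0,0,0,-1],[0,0,0.006,0,0,0,-1],[0,0,0.007,0,0,0,-1],[0,0,0.008,0,0,0,-1]]]'
```

```text
time_s: 2.85
tcp_pos: [0.5097, -0.125, 0.2475]
eef_rot: [-180.0, -0.0, -165.5]
contact_force: [0.2, -0.4, -0.5]
gripper_width: 0.0004
gripper_force: 0.0
time_s: 3.35
tcp_pos: [0.5097, -0.125, 0.2398]
eef_rot: [-180.0, 0.0, -165.5]
contact_force: [-1.3, 1.0, 5.5]
gripper_width: 0.0002
gripper_force: 2.5
```

```bash
python3 -m pendant '[[[0,0,0.001,0,0,0,-1],[0,0,0.0015,0,0,0,-1],[0,0,0.002,0,0,0,-1],[0,0,0.0025,0,0,0,-1],[0,0,0.0025,0,0,0,-1]]]'
```

```text
time_s: 3.85
tcp_pos: [0.5098, -0.125, 0.238]
eef_rot: [-180.0, 0.0, -165.4]
contact_force: [-3.3, 2.6, 11.7]
gripper_width: 0.0004
gripper_force: 6.0
```

```bash
python3 -m pendant '[[[0,0,0.0005,0,0,0,-1],[0,0,0.001,0,0,0,-1],[0,0,0.001,0,0,0,-1]]]'
```

```text
time_s: 4.15
tcp_pos: [0.5098, -0.125, 0.2378]
eef_rot: [-180.0, 0.0, -165.4]
contact_force: [-6.4, 3.6, 20.2]
gripper_width: 0.0005
gripper_force: 10.3
```

Red is home: 20 N against a hard stop, with the tips at 0.060. Now lift and travel to red_far.

```bash
python3 -m pendant '[[[0,0,-0.01,0,0,0,-1],[0,0,-0.035,0,0,0,-1],[0.015,-0.03,-0.04,0,0,0,-1],[0.034,-0.07,-0.04,0,0,0,-1],[0.05,-0.105,-0.04,0,0,0,-1]]]'
python3 -m pendant '[[[0.005,-0.011,0,0,0,0,-1],[0.005,-0.011,0.01,0,0,0,-1],[0.005,-0.011,0.021,0,0,0,-1],[0.005,-0.011,0.021,0,0,0,-1],[0.005,-0.011,0.021,0,0,0,-1]]]'
python3 - <<'E'
from h import *; from plant import r
im=r.capture("side"); p=r.camera_params("side")
for c,a in pins(im,(310,185,400,235),4): print(c,a)
cv2.imwrite("pics/s2.png",im[:,:,::-1])
E
```

```text
time_s: 4.65
tcp_pos: [0.4874, -0.2403, 0.2766]
eef_rot: [-180.0, 0.1, -165.4]
contact_force: [1.2, -0.3, 0.2]
gripper_width: 0.0007
gripper_force: 0.0
time_s: 5.15
tcp_pos: [0.4857, -0.2502, 0.2545]
eef_rot: [180.0, -0.1, -165.4]
contact_force: [-0.6, 0.3, 0.5]
gripper_width: 0.0005
gripper_force: 0.0
[377.5 189.5] 8
[327.42 204.08] 12
[381.27 205.82] 11
[345.1 220.9] 10
```

```bash
python3 -m pendant '[[[0,-0.001,0.003,0,0,0,-1],[0,-0.001,0.006,0,0,0,-1],[0,-0.001,0.008,0,0,0,-1],[0,-0.001,0.01,0,0,0,-1],[0,-0.001,0.012,0,0,0,-1]]]'
python3 -m pendant '[[[0,0,0.0015,0,0,0,-1],[0,0,0.003,0,0,0,-1],[0,0,0.004,0,0,0,-1],[0,0,0.005,0,0,0,-1],[0,0,0.006,0,0,0,-1]]]'
python3 -m pendant '[[[0,0,0.0005,0,0,0,-1],[0,0,0.001,0,0,0,-1],[0,0,0.0015,0,0,0,-1],[0,0,0.0015,0,0,0,-1]]]'
```

```text
time_s: 5.7
tcp_pos: [0.4859, -0.252, 0.2435]
eef_rot: [-180.0, 0.0, -165.5]
contact_force: [-1.0, 2.6, 5.3]
gripper_width: 0.0003
gripper_force: 2.6
time_s: 6.2
tcp_pos: [0.486, -0.252, 0.2379]
eef_rot: [-180.0, 0.0, -165.4]
contact_force: [-3.9, 6.3, 17.6]
gripper_width: 0.0006
gripper_force: 8.8
time_s: 6.6
tcp_pos: [0.4859, -0.2519, 0.2377]
eef_rot: [-180.0, 0.1, -165.4]
contact_force: [-7.7, 6.6, 23.2]
gripper_width: 0.0007
gripper_force: 11.2
```

Red_far is home. Next is black.

```bash
python3 -m pendant '[[[0,0,-0.01,0,0,0,-1],[0,0,-0.035,0,0,0,-1],[-0.03,0.015,-0.04,0,0,0,-1],[-0.06,0.035,-0.04,0,0,0,-1],[-0.085,0.048,-0.04,0,0,0,-1]]]'
python3 -m pendant '[[[-0.005,0.003,0,0,0,0,-1],[-0.005,0.003,0.01,0,0,0,-1],[-0.005,0.003,0.021,0,0,0,-1],[-0.005,0.003,0.021,0,0,0,-1],[-0.005,0.003,0.021,0,0,0,-1]]]'
python3 - <<'E'
from h import *; from plant import r
im=r.capture("wrist"); p=r.camera_params("wrist")
cv2.imwrite("pics/w3.png",np.hstack([cv2.resize(im[250:350,270:370,::-1],None,fx=4,fy=4),cv2.resize(r.capture("side")[180:230,320:370,::-1],None,fx=8,fy=8,interpolation=0)]))
print(r.get_state()['tcp_pos'])
E
```

```text
time_s: 7.1
tcp_pos: [0.557, -0.1833, 0.2763]
eef_rot: [-180.0, 0.1, -165.5]
contact_force: [1.1, 0.3, -0.1]
gripper_width: 0.0003
gripper_force: 0.0
time_s: 7.6
tcp_pos: [0.5594, -0.1808, 0.2539]
eef_rot: [180.0, -0.1, -165.5]
contact_force: [-0.7, 0.3, -0.5]
gripper_width: 0.0003
gripper_force: 0.0
[ 0.55992048 -0.18062793  0.25480135]
```

View pics/w3.png

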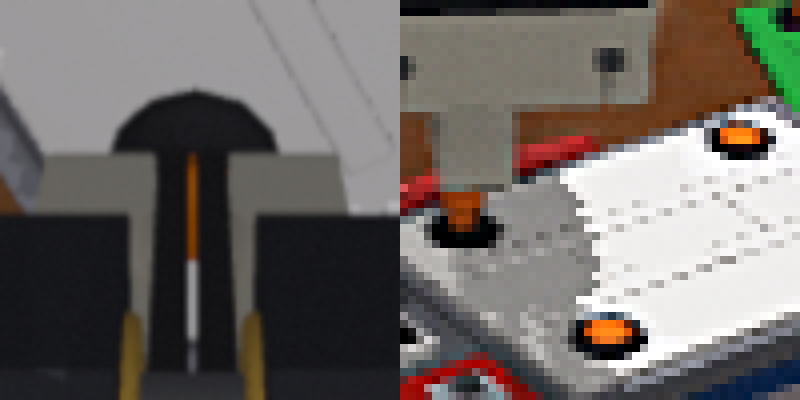

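The picture shows the red pin (610,330) and red_far pin (740,138) flush in their bodies, and the tips over the black pin (464,210). Pressing black.

```bash
python3 -m pendant '[[[-0.001,0,0.003,0,0,0,-1],[-0.001,0,0.006,0,0,0,-1],[-0.001,0,0.008,0,0,0,-1],[-0.001,0,0.01,0,0,0,-1],[-0.001,0,0.012,0,0,0,-1]]]'
python3 -m pendant '[[[0,0,0.0015,0,0,0,-1],[0,0,0.003,0,0,0,-1],[0,0,0.004,0,0,0,-1],[0,0,0.005,0,0,0,-1],[0,0,0.006,0,0,0,-1]]]'
python3 -m pendant '[[[0,0,0.0005,0,0,0,-1],[0,0,0.001,0,0,0,-1],[0,0,0.0015,0,0,0,-1],[0,0,0.0015,0,0,0,-1]]]'
```

```text
time_s: 8.2
tcp_pos: [0.5612, -0.1799, 0.243]
eef_rot: [-180.0, 0.0, -165.4]
contact_force: [-1.3, -0.2, 5.3]
gripper_width: 0.0007
gripper_force: 2.6
time_s: 8.7
tcp_pos: [0.5612, -0.1799, 0.2378]
eef_rot: [-180.0, 0.0, -165.4]
contact_force: [-5.5, 2.8, 20.2]
gripper_width: 0.0002
gripper_force: 9.8
time_s: 9.1
tcp_pos: [0.5612, -0.1799, 0.2377]
eef_rot: [-179.9, 0.1, -165.4]
contact_force: [-7.6, 4.3, 23.9]
gripper_width: 0.0004
gripper_force: 11.8
```

Black is home. Next is black_far.

```bash
python3 -m pendant '[[[0,0,-0.01,0,0,0,-1],[0,0,-0.035,0,0,0,-1],[0.035,0.004,-0.04,0,0,0,-1],[0.075,0.008,-0.04,0,0,0,-1],[0.115,0.014,-0.04,0,0,0,-1]]]'
python3 -m pendant '[[[0.011,0.001,0,0,0,0,-1],[0.011,0.001,0.01,0,0,0,-1],[0.011,0.001,0.02,0,0,0,-1],[0.011,0.001,0.02,0,0,0,-1],[0.011,0.001,0.02,0,0,0,-1]]]'
```

```text
time_s: 9.6
tcp_pos: [0.4451, -0.1953, 0.275]
eef_rot: [180.0, 0.0, -165.5]
contact_force: [0.4, 0.2, -0.5]
gripper_width: 0.0005
gripper_force: 0.0
time_s: 10.1
tcp_pos: [0.4362, -0.1968, 0.2543]
eef_rot: [180.0, -0.1, -165.4]
contact_force: [0.6, 0.5, 0.2]
gripper_width: 0.0002
gripper_force: 0.0
```

```bash
python3 -m pendant '[[[0,0,0.003,0,0,0,-1],[0,0,0.006,0,0,0,-1],[0,0,0.008,0,0,0,-1],[0,0,0.01,0,0,0,-1],[0,0,0.012,0,0,0,-1]]]'
python3 -m pendant '[[[0,0,0.0015,0,0,0,-1],[0,0,0.003,0,0,0,-1],[0,0,0.004,0,0,0,-1],[0,0,0.005,0,0,0,-1],[0,0,0.006,0,0,0,-1]]]'
python3 -m pendant '[[[0,0,0.0005,0,0,0,-1],[0,0,0.001,0,0,0,-1],[0,0,0.0015,0,0,0,-1],[0,0,0.0015,0,0,0,-1]]]'
```

```text
time_s: 10.6
tcp_pos: [0.4354, -0.1969, 0.2434]
eef_rot: [-180.0, 0.0, -165.4]
contact_force: [-0.9, 0.4, 4.8]
gripper_width: 0.0005
gripper_force: 2.6
time_s: 11.1
tcp_pos: [0.4355, -0.197, 0.2378]
eef_rot: [-180.0, 0.0, -165.4]
contact_force: [-4.5, 3.8, 19.6]
gripper_width: 0.0004
gripper_force: 10.1
time_s: 11.5
tcp_pos: [0.4355, -0.197, 0.2376]
eef_rot: [-180.0, 0.0, -165.4]
contact_force: [-8.2, 5.6, 27.7]
gripper_width: 0.0003
gripper_force: 13.5
```

All four pins are home. Draw back straight up, then sideways to clear the view.

```bash
python3 -m pendant '[[[0,0,-0.01,0,0,0,-1],[0,0,-0.04,0,0,0,-1],[0,0,-0.08,0,0,0,-1],[0,0,-0.12,0,0,0,-1],[0,0,-0.16,0,0,0,-1]]]'
python3 -m pendant '[[[0.01,-0.03,0,0,0,0,-1],[0.02,-0.07,0,0,0,0,-1],[0.02,-0.11,0,0,0,0,-1],[0.02,-0.14,0,0,0,0,-1],[0.02,-0.14,0,0,0,0,-1]]]'
python3 - <<'E'
from h import *; from plant import r
a=r.capture("top")[:,:,::-1]; b=r.capture("side")[:,:,::-1]
cv2.imwrite("pics/f.png",np.hstack([cv2.resize(a[205:325,280:380],None,fx=4,fy=4,interpolation=2),cv2.resize(b[180:270,290:390],None,fx=4,fy=480/90,interpolation=0)]))
s=r.get_state();print(s['time_s'],s['tcp_pos'],s['contact_force'])
E
```

```text
time_s: 12.0
tcp_pos: [0.435, -0.197, 0.3973]
eef_rot: [180.0, 0.0, -165.5]
contact_force: [0.9, 0.1, -0.2]
gripper_width: 0.0004
gripper_force: 0.0
time_s: 12.5
tcp_pos: [0.4517, -0.3403, 0.3948]
eef_rot: [180.0, -0.1, -165.6]
contact_force: [-0.6, 0.6, 0.0]
gripper_width: 0.0006
gripper_force: 0.0
12.6 [ 0.45094439 -0.33801538  0.39491034] [ 0.22538781 -0.25537228 -0.28157552]
```

View pics/f.png

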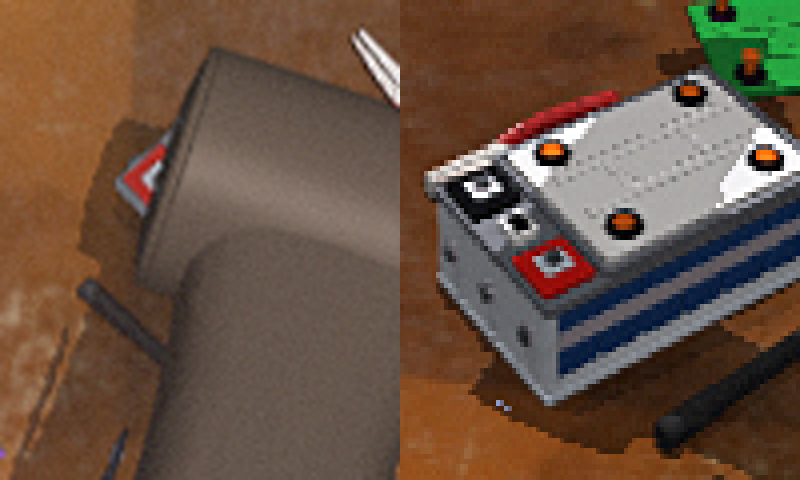

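The side view shows all four pins flush — (552,150), (690,92), (765,157), (623,222) — with the cover seated and the arm clear. Handing in.

```bash
python3 -c "
from plant import r
print(r.close_job())"
```

```text
the job is handed in; nothing more can be done
None
```

I pressed all four rivet pins home in the order asked (red, red far, black, black far), each to a firm stop at no more than about 30 N; the cover is still seated, and I drew the arm clear and handed the job in at about 12.6 s.

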